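Roll-test reagent bottles for the roller mixer

TASK

Roll-test the two reagent bottles from the orange intake tray, one at a time: let a bottle go crosswise on the upper half of the aluminium ramp and wait until it rests. If it rolled down to the stop, lay it in the blue bin (for the roller mixer); if it stayed where you let it go, lay it in the yellow bin; then do the same with the other bottle, whatever the first one did. Do not drop the bottles, and leave the two bottles in the grey stock tray and the two bottles standing by alone.

Things in the scene. Friction and masses are not known exactly. Their poses are not given: they have to be found in the camera images.
- bottle_a_center (a point): bottle a: mid-point on the axis of a lying red-brown reagent bottle, 60 mm long, 32 mm across, about 60 g; its x axis runs from base to white cap. The body (46 mm from the base) is either a round cylinder or a square with bevelled corners (flats 20 mm wide): which is not told; see it, or find it on the ramp. The cap is 24 mm in diameter, 14 mm long.
- bottle_b_center (a point): bottle b: mid-point on the axis of a lying red-brown reagent bottle, 60 mm long, 32 mm across, about 60 g; its x axis runs from base to white cap. The body (46 mm from the base) is either a round cylinder or a square with bevelled corners (flats 20 mm wide): which is not told; see it, or find it on the ramp. The cap is 24 mm in diameter, 14 mm long.
- bottle_c_center (a point): bottle c: mid-point on the axis of a lying red-brown reagent bottle, 60 mm long, 32 mm across, about 60 g; its x axis runs from base to white cap. The body (46 mm from the base) is either a round cylinder or a square with bevelled corners (flats 20 mm wide): which is not told; see it, or find it on the ramp. The cap is 24 mm in diameter, 14 mm long.
- bottle_d_center (a point): bottle d: mid-point on the axis of a lying red-brown reagent bottle, 60 mm long, 32 mm across, about 60 g; its x axis runs from base to white cap. The body (46 mm from the base) is either a round cylinder or a square with bevelled corners (flats 20 mm wide): which is not told; see it, or find it on the ramp. The cap is 24 mm in diameter, 14 mm long.
- intake_tray: orange tray, fixed, not turned, 84 x 200 mm; origin under its centre. Two bottles lie along its x (caps to +x), 46 mm either side of the origin in y, axes 20 mm above the table. 26 mm walls stand 6 mm from the bottle ends: take bottles across the body at mid-length; 9 mm nubs flank the base end. Its bottles are the ones to test.
- stock_tray: grey tray, farther out, fixed, not turned, 84 x 200 mm; origin under its centre. Two bottles lie along its x (caps to +x), 46 mm either side of the origin in y, axes 20 mm above the table. 26 mm walls stand 6 mm from the bottle ends: take bottles across the body at mid-length; 9 mm nubs flank the base end. Leave its bottles.
- ramp: aluminium ramp, fixed, 150 mm wide (x), 270 mm long; its top falls 8 degrees towards its own -y; edges 3 mm high at both sides. Origin on the table under the middle, where the top is 36 mm high. A round bottle laid along its x rolls to the stop in about 1 s; a bevelled-square one set on its flat stays.
- ramp_top (a point): point on the ramp's surface in its upper half, 75 mm from the middle towards the high end (its +y), 46.5 mm above the table: a good place to let a bottle go.
- ramp_foot (a point): point on the ramp's surface at the uphill face of the black stop (44 mm wide, 20 mm high, across the middle of the low end). A bottle that rolled down lies against the stop, axis 16 mm uphill of this point and 16 mm above the surface; no finger fits between, so take it by its two ends (60 mm).
- blue_bin: blue open bin, fixed, 150 (x) x 135 (y) x 40 mm, walls and floor 4 mm; origin under its centre. A rib 14 mm high runs along x through the middle: two lanes centred 33 mm either side of the origin in y, each for one bottle lying along x (axis then 20 mm above the table). For bottles that roll.
- yellow_bin: yellow open bin, fixed, 150 (x) x 135 (y) x 40 mm, walls and floor 4 mm; origin under its centre. A rib 14 mm high runs along x through the middle: two lanes centred 33 mm either side of the origin in y, each for one bottle lying along x (axis then 20 mm above the table). For bottles that stay. The two bins may change places.
- wedge_bottle: flat red-brown reagent bottle, standing, 26 x 85 x 76 mm, loose; origin at the centre of its underside. Leave alone.
- white_bottle: white round bottle, standing, 48 mm diameter, 85 mm high, loose; origin at the centre of its underside. Leave alone.
There are look-alikes about, which are no part of the job. Leave any green look-alike of the part that bears bottle_b_center alone.

How it is judged (in metres and radians):
On the way, in this order (a step that is already met when the one before it is completed fails the run):
1. a first bottle, held, is brought down to the upper half of the ramp (((contact force between the fingers and bottle_a above 0.3 N and y of bottle_a_center in the frame of ramp_foot above 0.1 m and x of bottle_a_center in the frame of ramp between -0.07 and 0.07 m and y of bottle_a_center in the frame of ramp between -0.14 and 0.14 m and z of bottle_a_center in the frame of ramp below 0.085 m) or (contact force between the fingers and bottle_b above 0.3 N and y of bottle_b_center in the frame of ramp_foot above 0.1 m and x of bottle_b_center in the frame of ramp between -0.07 and 0.07 m and y of bottle_b_center in the frame of ramp between -0.14 and 0.14 m and z of bottle_b_center in the frame of ramp below 0.085 m) or (contact force between the fingers and bottle_c above 0.3 N and y of bottle_c_center in the frame of ramp_foot above 0.1 m and x of bottle_c_center in the frame of ramp between -0.07 and 0.07 m and y of bottle_c_center in the frame of ramp between -0.14 and 0.14 m and z of bottle_c_center in the frame of ramp below 0.085 m) or (contact force between the fingers and bottle_d above 0.3 N and y of bottle_d_center in the frame of ramp_foot above 0.1 m and x of bottle_d_center in the frame of ramp between -0.07 and 0.07 m and y of bottle_d_center in the frame of ramp between -0.14 and 0.14 m and z of bottle_d_center in the frame of ramp below 0.085 m))), for 0.04 s.
2. let go, it comes to rest untouched: a round one at the stop, a flat-sided one still up the ramp (((contact force between ramp and bottle_a above 0.05 N and linear speed of bottle_a below 0.02 m/s and contact force between the fingers and bottle_a below 0.05 N and y of bottle_a_center in the frame of ramp_foot below 0.03 m) or (contact force between ramp and bottle_b above 0.05 N and linear speed of bottle_b below 0.02 m/s and contact force between the fingers and bottle_b below 0.05 N and y of bottle_b_center in the frame of ramp_foot above 0.06 m) or (contact force between ramp and bottle_c above 0.05 N and linear speed of bottle_c below 0.02 m/s and contact force between the fingers and bottle_c below 0.05 N and y of bottle_c_center in the frame of ramp_foot below 0.03 m) or (contact force between ramp and bottle_d above 0.05 N and linear speed of bottle_d below 0.02 m/s and contact force between the fingers and bottle_d below 0.05 N and y of bottle_d_center in the frame of ramp_foot above 0.06 m))), for 0.2 s.
3. that bottle lies in the bin for its kind, released, nothing left on the ramp (((x of bottle_a_center in the frame of blue_bin between -0.068 and 0.068 m and y of bottle_a_center in the frame of blue_bin between -0.062 and 0.062 m and z of bottle_a_center in the frame of blue_bin below 0.032 m and linear speed of bottle_a below 0.02 m/s and contact force between the fingers and bottle_a below 0.05 N) or (x of bottle_b_center in the frame of yellow_bin between -0.068 and 0.068 m and y of bottle_b_center in the frame of yellow_bin between -0.062 and 0.062 m and z of bottle_b_center in the frame of yellow_bin below 0.032 m and linear speed of bottle_b below 0.02 m/s and contact force between the fingers and bottle_b below 0.05 N) or (x of bottle_c_center in the frame of blue_bin between -0.068 and 0.068 m and y of bottle_c_center in the frame of blue_bin between -0.062 and 0.062 m and z of bottle_c_center in the frame of blue_bin below 0.032 m and linear speed of bottle_c below 0.02 m/s and contact force between the fingers and bottle_c below 0.05 N) or (x of bottle_d_center in the frame of yellow_bin between -0.068 and 0.068 m and y of bottle_d_center in the frame of yellow_bin between -0.062 and 0.062 m and z of bottle_d_center in the frame of yellow_bin below 0.032 m and linear speed of bottle_d below 0.02 m/s and contact force between the fingers and bottle_d below 0.05 N)) and contact force between ramp and bottle_a below 0.05 N and contact force between ramp and bottle_b below 0.05 N and contact force between ramp and bottle_c below 0.05 N and contact force between ramp and bottle_d below 0.05 N), for 0.2 s.
4. a second bottle, held, is brought down to the upper half of the ramp, the first lying in its bin (((contact force between the fingers and bottle_a above 0.3 N and y of bottle_a_center in the frame of ramp_foot above 0.1 m and x of bottle_a_center in the frame of ramp between -0.07 and 0.07 m and y of bottle_a_center in the frame of ramp between -0.14 and 0.14 m and z of bottle_a_center in the frame of ramp below 0.085 m) or (contact force between the fingers and bottle_b above 0.3 N and y of bottle_b_center in the frame of ramp_foot above 0.1 m and x of bottle_b_center in the frame of ramp between -0.07 and 0.07 m and y of bottle_b_center in the frame of ramp between -0.14 and 0.14 m and z of bottle_b_center in the frame of ramp below 0.085 m) or (contact force between the fingers and bottle_c above 0.3 N and y of bottle_c_center in the frame of ramp_foot above 0.1 m and x of bottle_c_center in the frame of ramp between -0.07 and 0.07 m and y of bottle_c_center in the frame of ramp between -0.14 and 0.14 m and z of bottle_c_center in the frame of ramp below 0.085 m) or (contact force between the fingers and bottle_d above 0.3 N and y of bottle_d_center in the frame of ramp_foot above 0.1 m and x of bottle_d_center in the frame of ramp between -0.07 and 0.07 m and y of bottle_d_center in the frame of ramp between -0.14 and 0.14 m and z of bottle_d_center in the frame of ramp below 0.085 m)) and ((x of bottle_a_center in the frame of blue_bin between -0.068 and 0.068 m and y of bottle_a_center in the frame of blue_bin between -0.062 and 0.062 m and z of bottle_a_center in the frame of blue_bin below 0.032 m and linear speed of bottle_a below 0.02 m/s and contact force between the fingers and bottle_a below 0.05 N) or (x of bottle_b_center in the frame of yellow_bin between -0.068 and 0.068 m and y of bottle_b_center in the frame of yellow_bin between -0.062 and 0.062 m and z of bottle_b_center in the frame of yellow_bin below 0.032 m and linear speed of bottle_b below 0.02 m/s and contact force between the fingers and bottle_b below 0.05 N) or (x of bottle_c_center in the frame of blue_bin between -0.068 and 0.068 m and y of bottle_c_center in the frame of blue_bin between -0.062 and 0.062 m and z of bottle_c_center in the frame of blue_bin below 0.032 m and linear speed of bottle_c below 0.02 m/s and contact force between the fingers and bottle_c below 0.05 N) or (x of bottle_d_center in the frame of yellow_bin between -0.068 and 0.068 m and y of bottle_d_center in the frame of yellow_bin between -0.062 and 0.062 m and z of bottle_d_center in the frame of yellow_bin below 0.032 m and linear speed of bottle_d below 0.02 m/s and contact force between the fingers and bottle_d below 0.05 N))), for 0.04 s.
5. let go, it comes to rest untouched: a round one at the stop, a flat-sided one still up the ramp (((contact force between ramp and bottle_a above 0.05 N and linear speed of bottle_a below 0.02 m/s and contact force between the fingers and bottle_a below 0.05 N and y of bottle_a_center in the frame of ramp_foot below 0.03 m) or (contact force between ramp and bottle_b above 0.05 N and linear speed of bottle_b below 0.02 m/s and contact force between the fingers and bottle_b below 0.05 N and y of bottle_b_center in the frame of ramp_foot above 0.06 m) or (contact force between ramp and bottle_c above 0.05 N and linear speed of bottle_c below 0.02 m/s and contact force between the fingers and bottle_c below 0.05 N and y of bottle_c_center in the frame of ramp_foot below 0.03 m) or (contact force between ramp and bottle_d above 0.05 N and linear speed of bottle_d below 0.02 m/s and contact force between the fingers and bottle_d below 0.05 N and y of bottle_d_center in the frame of ramp_foot above 0.06 m))), for 0.2 s.
At the end, for the whole second after the job is handed in: Both bottles from the intake tray lie at rest and released in the bin for their kind (rolled: blue, stayed: yellow), low inside the walls (axis less than 32 mm above the table), and the two bottles of the stock tray are still there, moved less than 15 mm (((x of bottle_a_center in the frame of blue_bin between -0.068 and 0.068 m and y of bottle_a_center in the frame of blue_bin between -0.062 and 0.062 m and z of bottle_a_center in the frame of blue_bin below 0.032 m and linear speed of bottle_a below 0.02 m/s and contact force between the fingers and bottle_a below 0.05 N) or (horizontal distance between bottle_a_center and stock_tray below 0.07 m and distance of bottle_a_center from where it was at the start of the episode below 0.015 m)) and ((x of bottle_b_center in the frame of yellow_bin between -0.068 and 0.068 m and y of bottle_b_center in the frame of yellow_bin between -0.062 and 0.062 m and z of bottle_b_center in the frame of yellow_bin below 0.032 m and linear speed of bottle_b below 0.02 m/s and contact force between the fingers and bottle_b below 0.05 N) or (horizontal distance between bottle_b_center and stock_tray below 0.07 m and distance of bottle_b_center from where it was at the start of the episode below 0.015 m)) and ((x of bottle_c_center in the frame of blue_bin between -0.068 and 0.068 m and y of bottle_c_center in the frame of blue_bin between -0.062 and 0.062 m and z of bottle_c_center in the frame of blue_bin below 0.032 m and linear speed of bottle_c below 0.02 m/s and contact force between the fingers and bottle_c below 0.05 N) or (horizontal distance between bottle_c_center and stock_tray below 0.07 m and distance of bottle_c_center from where it was at the start of the episode below 0.015 m)) and ((x of bottle_d_center in the frame of yellow_bin between -0.068 and 0.068 m and y of bottle_d_center in the frame of yellow_bin between -0.062 and 0.062 m and z of bottle_d_center in the frame of yellow_bin below 0.032 m and linear speed of bottle_d below 0.02 m/s and contact force between the fingers and bottle_d below 0.05 N) or (horizontal distance between bottle_d_center and stock_tray below 0.07 m and distance of bottle_d_center from where it was at the start of the episode below 0.015 m)) and (((horizontal distance between bottle_a_center and stock_tray below 0.07 m and distance of bottle_a_center from where it was at the start of the episode below 0.015 m) and (horizontal distance between bottle_b_center and stock_tray below 0.07 m and distance of bottle_b_center from where it was at the start of the episode below 0.015 m)) or ((horizontal distance between bottle_a_center and stock_tray below 0.07 m and distance of bottle_a_center from where it was at the start of the episode below 0.015 m) and (horizontal distance between bottle_c_center and stock_tray below 0.07 m and distance of bottle_c_center from where it was at the start of the episode below 0.015 m)) or ((horizontal distance between bottle_a_center and stock_tray below 0.07 m and distance of bottle_a_center from where it was at the start of the episode below 0.015 m) and (horizontal distance between bottle_d_center and stock_tray below 0.07 m and distance of bottle_d_center from where it was at the start of the episode below 0.015 m)) or ((horizontal distance between bottle_b_center and stock_tray below 0.07 m and distance of bottle_b_center from where it was at the start of the episode below 0.015 m) and (horizontal distance between bottle_c_center and stock_tray below 0.07 m and distance of bottle_c_center from where it was at the start of the episode below 0.015 m)) or ((horizontal distance between bottle_b_center and stock_tray below 0.07 m and distance of bottle_b_center from where it was at the start of the episode below 0.015 m) and (horizontal distance between bottle_d_center and stock_tray below 0.07 m and distance of bottle_d_center from where it was at the start of the episode below 0.015 m)) or ((horizontal distance between bottle_c_center and stock_tray below 0.07 m and distance of bottle_c_center from where it was at the start of the episode below 0.015 m) and (horizontal distance between bottle_d_center and stock_tray below 0.07 m and distance of bottle_d_center from where it was at the start of the episode below 0.015 m)))); the robot touches nothing.
It fails at once if the standing flat bottle was pushed more than 15 mm (distance of wedge_bottle from where it was at the start of the episode above 0.015 m).
It fails at once if the standing white bottle was pushed more than 15 mm (distance of white_bottle from where it was at the start of the episode above 0.015 m).
It fails at once if a bottle was dropped (moves faster than 0.85 m/s out of the fingers, a fall of some 35 mm) ((linear speed of bottle_a above 0.85 m/s and contact force between the fingers and bottle_a below 0.05 N) or (linear speed of bottle_b above 0.85 m/s and contact force between the fingers and bottle_b below 0.05 N) or (linear speed of bottle_c above 0.85 m/s and contact force between the fingers and bottle_c below 0.05 N) or (linear speed of bottle_d above 0.85 m/s and contact force between the fingers and bottle_d below 0.05 N)).
It also fails if it takes over 72 s, if anything falls off the work surface, if the arm or the gripper's body presses on something with over 40 N, if the wrist force passes 120 N, or if a joint passes its speed limit or range.

ROBOT

A 6-joint arm with a two-finger parallel gripper is mounted at the origin on the work surface. World frame = base frame: x ahead of the robot, y to its left, z up, the work surface at z = 0. Lengths are in m, angles in degrees, forces in N, time in s.
With the tool pointing down it reaches from about 0.4 to 0.825 m from the base axis. Payload 7 kg.
Tool frame: the origin (TCP) lies between the finger pads; the fingertips stand 19 mm ahead of it and the grasp point (between the pads) is the TCP (r.tip_extent is the distance from the TCP to the fingertips, in m); z points along the fingers, y is the direction in which the jaws open and shut (so a half turn about z gives the same grasp; the last joint's range is limited). The gripper opens to 88 mm and grips with 3 to 60 N. Pads are 19 mm wide; open, the fingers measure 130 mm over their backs; the gripper's body (78 mm by 193 mm) begins 47 mm behind the grasp point.
Start: joints at [81.996, 20.546, 0.682, 0, -70.136, -16.507], TCP at [0.28, 0.614, 0.246] pointing down, gripper open.
Joint ranges: [-176.03, 176.03], [-82.01, 121.73], [-58.28, 71.71], [-173.87, 95.51], [-174.79, -0.11], [-173.66, 173.66]. Speed limits (degrees/s): [136.94, 136.94, 172.46, 180, 180, 180].

INTERFACE

Orientations are given as [roll, pitch, yaw] about the fixed x, y, z axes, in that order (R = Rz(yaw) Ry(pitch) Rx(roll)).
In Python, from plant import r, capture, workorder, spotter gives the robot as it stands.
- The arm moves only by the tool step_arm, never from a script. Its argument "motion" is a list of rows, each a list of 5 numbers: the finger opening in m, from 0 to 0.0876, then the shift along the tool's x, y, z in m, then the turn about the tool's z in rad. In form: [[grip, dx, dy, dz, roll], ...]. A call has 1 to 5 rows; each row is the pose to reach, as a shift and turn from the pose commanded when the call began, along the tool's axes at that moment; what a row does not reach only later rows make up. A row lasts 1/8 s, in which the tool goes at most 62.5 mm and 10.7 degrees, less where a joint would pass 70% of its speed; a pose out of reach is approached as far as the arm can. A call with a gripper value outside its range is refused whole. The fingers move at their own pace and stop on an object; "newtons" is the grip in N (left out, the last holds). Time passes only in rows, so rows that repeat a pose let the fingers close. It gives the time, the measured TCP pose, the force and the opening at its end, in the units of the state.
- r.get_state(): the state, without advancing time (a new reading comes with each control period).
- capture(name): name is "side" or "top"; returns a dict with "image" (400x640x3 uint8, red, green, blue), "z_map" (400x640 float32, m along the optical axis (not along the pixel's ray), 0 where there is no reading), "fx", "fy", "cx", "cy" (pixels), "D" ([k1, k2, p1, p2, k3] as OpenCV has them; the pictures are not rectified), "pose" (4x4, takes a point from camera to world coordinates). Camera axes: x right, y down, z forward; pixel columns grow to the right and rows downward; lengths in m; the calibration is good to about 2 mm. A picture is of the moment at which its call begins.
- workorder.close_job(): hands the job in, once; it reports no verdict.
Trained networks look in the newest picture that a camera, given by its name, has taken for a name from the list of things; names that differ only in an ending like _2 or _b are one class to them, and where a whole thing is asked for, a point or a joint stands for the part that bears it (a point fixed in the world has none). Each returns a list of dicts, best first, with "p" (0 to 1); they miss things now and then, are a little off and sometimes report something else, mostly with a low value. They report only what shows in the picture. A call takes as long as a camera call. They do not tell look-alikes from the thing itself.
- spotter.regions_of(camera, label): "mask" (400x640 bool, what is visible of it).
- spotter.tip_of(camera, label): "location" ([x, y, z] in m, in world coordinates, good to about 4 mm: a listed point, or the origin of a listed thing).
The state is a dict: "time_s": time; "joints": joint angles; "qd": joint speeds; "joint_torque": joint torques, N m; "tcp_pos": TCP position; "eef_rot": TCP orientation; "contact_force": force on the tool from outside, world axes, zero at the start; "moment": the same for the moment, N m; "gripper_width": finger opening in m.
Only numpy, scipy, OpenCV 4.12 (cv2) and the standard library are available. Lean on these libraries where they do the work, as an engineer would, in place of code of your own. Each camera call takes 0.05 s, during which the arm holds its last target.

## Working session

There is one attempt and no reset: what is moved stays moved. The work goes in short steps, Python scripts to look and compute and a tool call to move; the robot and the scene stay as the last step left them, time stands still between calls to the robot, and variables do not carry over. Pictures are saved under pics/ and viewed, and the job is handed in when it is done.

Besides the shell and the picture viewer there is one more tool, called as name(argument=value, ...), one argument or row to a line, values as JSON. step_arm: Moves the arm, as the interface text tells. Its arguments: {"type":"object","properties":{"motion":{"type":"array","items":{"type":"array","items":{"type":"number"}}},"newtons":{"type":"number"}},"required":["motion"]}

```bash
ls; mkdir -p pics
python3 - <<'E'
from plant import r,capture,workorder,spotter
import cv2,numpy as np
print(r.get_state())
for n in ("side","top"):
    c=capture(n); cv2.imwrite(f"pics/{n}0.png",c["image"][:,:,::-1]); print(n,c["pose"],c["fx"],c["D"])
    for l in ["intake_tray","stock_tray","ramp","ramp_top","ramp_foot","blue_bin","yellow_bin","wedge_bottle","white_bottle","bottle_a_center"]:
        print(l,[(np.round(d["location"],3).tolist(),round(d["p"],2)) for d in spotter.tip_of(n,l)])
print(r.get_state()["time_s"])
E
```

```text
pics
{'time_s': 0.0, 'joints': array([ 8.19940275e+01,  2.05909255e+01,  6.33321804e-01, -2.02973110e-02,
       -7.01363360e+01, -1.65067030e+01]), 'qd': array([ 0.06428792,  0.10508994,  0.02547483, -0.00210249,  0.05520346,
       -0.08289879]), 'joint_torque': array([ 2.62803725e-03, -5.82729685e+01,  2.93050289e+01,  6.99738890e+00,
        6.93943395e-03, -1.58527764e-04]), 'tcp_pos': array([0.27988573, 0.61372579, 0.24462443]), 'eef_rot': array([ 1.79904510e+02, -8.39909386e-03, -2.45195809e+01]), 'contact_force': array([-0.11413958,  0.76127936,  0.61219136]), 'moment': array([-0.00644384,  0.00231971, -0.00391452]), 'gripper_width': 0.08761712935830805}
side [[ 0.7560716  -0.36973016  0.54005124  0.11631695]
 [-0.65447361 -0.43274858  0.61999433 -0.54940787]
 [ 0.00447581 -0.82220939 -0.56916754  0.62035304]
 [ 0.          0.          0.          1.        ]] 378.190425101208 [-0.03102877  0.          0.          0.          0.        ]
intake_tray [([0.501, 0.33, -0.001], 0.69)]
stock_tray [([0.762, 0.073, 0.002], 0.73)]
ramp [([0.542, -0.03, -0.002], 0.78)]
ramp_top [([0.5
[... 412 characters left out ...]
 -0.09227081 -0.99557153  1.15192287]
 [ 0.          0.          0.          1.        ]] 439.46438876303483 [-0.01744975  0.          0.          0.          0.        ]
intake_tray [([0.505, 0.319, -0.0], 0.64)]
stock_tray [([0.764, 0.069, -0.002], 0.57)]
ramp [([0.536, -0.029, 0.001], 0.66), ([0.509, 0.277, 0.021], 0.45), ([0.546, 0.047, 0.047], 0.21)]
ramp_top [([0.546, 0.048, 0.047], 0.73), ([0.442, -0.304, 0.0], 0.27)]
ramp_foot []
blue_bin [([0.44, -0.305, -0.002], 0.84)]
yellow_bin [([0.624, -0.297, 0.002], 0.9)]
wedge_bottle [([0.71, 0.293, -0.003], 0.74)]
white_bottle [([0.755, -0.206, -0.002], 0.79)]
bottle_a_center [([0.51, 0.371, 0.018], 0.82), ([0.53, -0.155, 0.019], 0.66)]
1.1
```

View pics/side0.png

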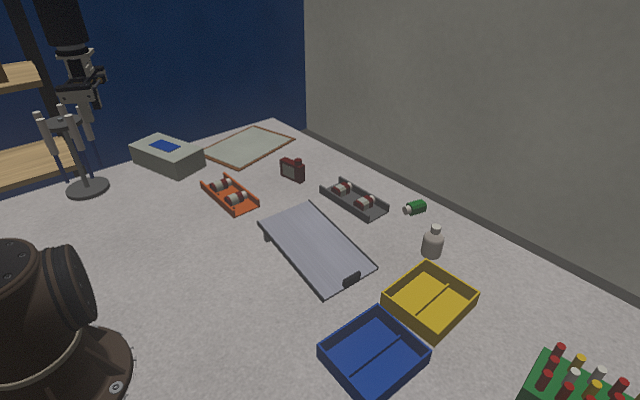

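View pics/top0.png

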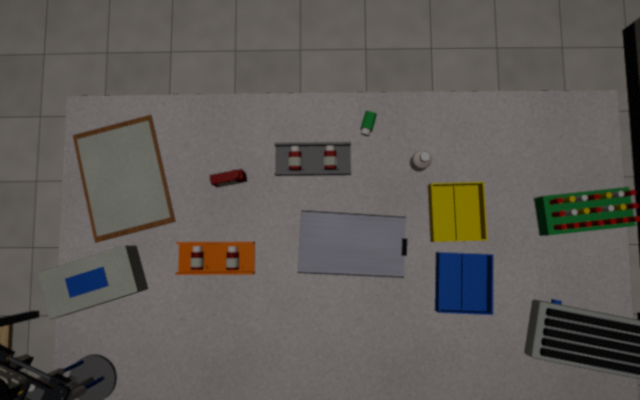

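The side picture shows the orange tray at about (230,195), the grey tray at (355,198), the ramp at (315,250), the yellow bin at (430,300) and the blue bin at (375,350). In the top picture the intake bottles are at (196,258) and (232,258). The green look-alike at (368,123) is out of the way. Next I'll measure exact poses from the depth data.

```bash
cat > h.py <<'E'
from plant import r,capture,workorder,spotter
import cv2,numpy as np
def cloud(c):
    h,w=c["z_map"].shape
    K=np.array([[c["fx"],0,c["cx"]],[0,c["fy"],c["cy"]],[0,0,1.]])
    u,v=np.meshgrid(np.arange(w),np.arange(h))
    p=cv2.undistortPoints(np.stack([u,v],-1).reshape(-1,1,2).astype(np.float64),K,np.array(c["D"],float)).reshape(h,w,2)
    z=c["z_map"][...,None].astype(float)
    P=np.concatenate([p*z,z],-1)
    W=P@c["pose"][:3,:3].T+c["pose"][:3,3]
    W[c["z_map"]==0]=np.nan
    return W
def rect(xy):
    (a,b),s,an=cv2.minAreaRect((xy*1000).astype(np.float32))
    return np.round([a,b,*s,an],1)
E
python3 - <<'E'
from h import *
for n in ("top","side"):
    c=capture(n);W=cloud(c)
    for l in ["intake_tray","ramp","blue_bin","yellow_bin","bottle_a_center","stock_tray","wedge_bottle"]:
        for d in spotter.regions_of(n,l)[:5]:
            m=d["mask"]; P=W[m]; P=P[np.isfinite(P[:,0])]
            if len(P)<5: continue
            print(n,l,round(d["p"],2),m.sum(),"mean",np.round(np.median(P,0),3),"z",np.round(np.percentile(P[:,2],[2,50,98]),3),"rect",rect(P[:,:2]))
    if n=="top":
        x,y=np.ptp(W[...,0]),0
        R=W[(abs(W[...,0]-.54)<.12)&(abs(W[...,1]+.03)<.15)&(W[...,2]>.012)]
        print("ramp all",len(R),rect(R[:,:2]))
        A=np.c_[R[:,:2],np.ones(len(R))]
        for k in range(3):
            s=np.linalg.lstsq(A,R[:,2],rcond=None)[0]; e=abs(A@s-R[:,2]); 
            q=e<.004; A,R=A[q],R[q]
        print("plane",s, "deg",np.degrees(np.arctan(np.hypot(*s[:2]))),"dir",np.degrees(np.arctan2(s[1],s[0])),rect(R[:,:2]))
    cv2.imwrite(f"pics/{n}_z.png",cv2.resize(c["image"][225:290,150:270] if n=="top" else c["image"][160:240,180:280],None,fx=6,fy=6,interpolation=cv2.INTER_CUBIC)[:,:,::-1])
E
```

```text
top intake_tray 0.57 1996 mean [0.508 0.322 0.006] z [0.001 0.006 0.03 ] rect [504.9 326.1 202.6  88.2  89.7]
top ramp 0.72 6501 mean [ 0.54  -0.025  0.038] z [0.018 0.038 0.056] rect [539.8 -26.5 275.9 157.5  86.5]
top ramp 0.69 305 mean [0.76  0.121 0.035] z [0.005 0.035 0.041] rect [767.7 123.6  36.9  66.3  89.9]
top ramp 0.48 2100 mean [0.505 0.324 0.007] z [0.001 0.007 0.032] rect [505.  327.9 202.8  88.3  89.6]
top blue_bin 0.64 3604 mean [ 0.438 -0.314  0.006] z [0.    0.006 0.043] rect [ 437.1 -307.9  138.   159.1   87.5]
top blue_bin 0.63 241 mean [0.503 0.368 0.035] z [0.025 0.035 0.041] rect [507.1 370.4  27.7  58.4  89.8]
top blue_bin 0.28 266 mean [0.759 0.12  0.036] z [0.02  0.036 0.042] rect [764.6 121.1  31.9  60.1  89.9]
top yellow_bin 0.93 3404 mean [ 0.623 -0.303  0.006] z [0.001 0.006 0.043] rect [ 621.7 -304.9  150.6  155.5    1.1]
top bottle_a_center 0.69 263 mean [0.506 0.368 0.034] z [0.023 0.034 0.041] rect [507.1 371.3  59.1  28.2   1.8]
top stock_tray 0.7 1955 mean [0.767 0.075 0.006] z [0.001 0.006 0.03 ] rect [763.8  74.2 200.   85.4  89.7]
top stock_tray
[... 913 characters left out ...]
9.5  160.7  180.8   87.9]
side ramp 0.95 6285 mean [ 0.53  -0.048  0.034] z [0.011 0.034 0.054] rect [556.6   4.8 346.2 196.5  84.4]
side blue_bin 0.8 7110 mean [ 0.443 -0.31   0.005] z [0.001 0.005 0.041] rect [ 454.4 -299.2  161.2  180.8   87.9]
side yellow_bin 0.93 4967 mean [ 0.622 -0.3    0.007] z [0.001 0.007 0.04 ] rect [ 619.2 -287.5  154.4  158.3    0.8]
side bottle_a_center 0.74 187 mean [0.5   0.36  0.028] z [0.011 0.028 0.038] rect [504.1 364.4  24.3  57.7  87.1]
side stock_tray 0.94 1150 mean [0.757 0.056 0.011] z [0.001 0.011 0.028] rect [777.9  84.2 227.3 119.   89.6]
side wedge_bottle 0.93 488 mean [0.702 0.275 0.041] z [0.006 0.041 0.076] rect [712.1 325.6 163.4  44.9  85.3]
```

View pics/top_z.png

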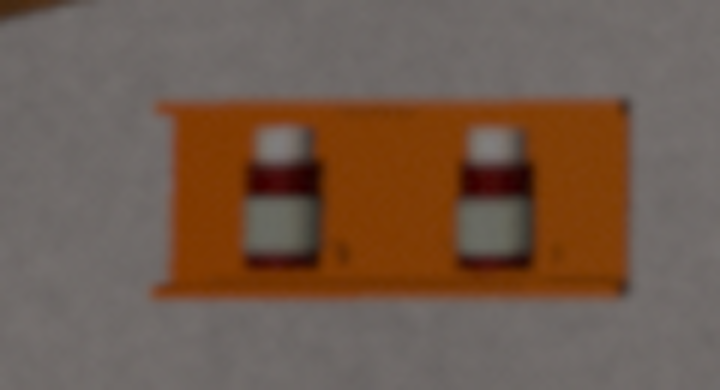

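View pics/side_z.png

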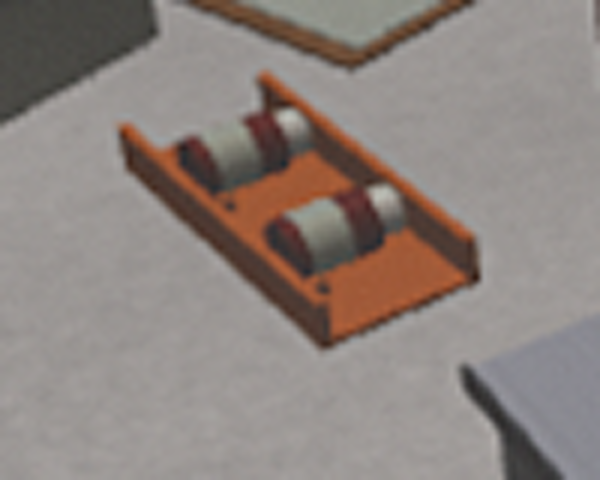

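```bash
cat >> h.py <<'E'
def go(x,y,z,yaw):
    s=r.get_state(); p=s["tcp_pos"]; ps=np.radians(s["eef_rot"][2]); d=np.array([x,y,z])-p
    dy=(np.radians(yaw)-ps+np.pi)%(2*np.pi)-np.pi
    print("t",round(s["time_s"],2),"p",np.round(p,4),"yaw",round(np.degrees(ps),2),"F",np.round(s["contact_force"],1),"w",round(s["gripper_width"],4))
    print("tool dx,dy,dz,roll",np.round([d[0]*np.cos(ps)+d[1]*np.sin(ps),d[0]*np.sin(ps)-d[1]*np.cos(ps),-d[2],-dy],4))
E
python3 - <<'E'
from h import *
for n in("top","side"):
    W=cloud(capture(n))
    for y0 in(.371,.2795):
        m=(abs(W[...,0]-.507)<.036)&(abs(W[...,1]-y0)<.03)&(W[...,2]>.028)&(W[...,2]<.05)
        P=W[m];print(n,len(P),rect(P[:,:2]),P.min(0),P.max(0), np.median(P,0))
        for lo in np.arange(-18,19,4)/1000:
            q=P[abs(P[:,1]-y0-lo)<.002]; q=q[q[:,0]<.515]
            if len(q):print(lo,len(q),np.round(q[:,2].max(),4),end=" | ")
        print()
    W_=W
W=cloud(capture("top"))
m=(abs(W[...,0]-.53)<.05)&(abs(W[...,1]+.155)<.025)
for row in range(236,256,4):
    print(row,[(round(float(W[row,u,1]),3),round(float(W[row,u,2]),3)) for u in range(396,412)])
for nm,x0,y0 in(("blue",.439,-.307),("yellow",.623,-.302)):
    m=(abs(W[...,0]-x0)<.09)&(abs(W[...,1]-y0)<.085)&(W[...,2]>.03)&(W[...,2]<.05);print(nm,rect(W[m][:,:2]))
go(.505,.3715,.13,0)
go(.505,.2795,.13,0)
E
```

```text
top 229 [5.072e+02 3.704e+02 5.830e+01 2.870e+01 1.000e-01] [0.47806175 0.3560616  0.02801486] [0.53637056 0.38480194 0.044482  ] [0.50356891 0.36923646 0.03490784]
-0.014 11 0.0367 | -0.01 28 0.0374 | -0.006 31 0.0445 | -0.002 18 0.0402 | 0.002 27 0.0411 | 0.006 19 0.0397 | 0.01 12 0.0372 | 0.014 13 0.0324 | 
top 247 [506.9 280.   29.2  58.2  89.9] [0.47770589 0.26551588 0.02806336] [0.53599485 0.29469719 0.04271949] [0.50318273 0.28003052 0.03509311]
-0.014 6 0.0327 | -0.01 29 0.0369 | -0.006 28 0.0415 | -0.002 21 0.0412 | 0.002 26 0.0416 | 0.006 22 0.0427 | 0.01 24 0.0387 | 0.014 15 0.0352 | 
side 106 [509.  367.4  25.9  65.   89.2] [0.47632183 0.35474033 0.02807271] [0.54130896 0.38078028 0.03835039] [0.49999841 0.36459829 0.03363937]
-0.018 1 0.0286 | -0.014 16 0.0337 | -0.01 19 0.0372 | -0.006 13 0.0381 | -0.002 19 0.0384 | 0.002 4 0.0379 | 0.006 4 0.0361 | 0.01 3 0.0353 | 
side 133 [504.1 274.5  27.5  62.4  84.4] [0.47385173 0.26332445 0.02803729] [0.53611132 0.2910568  0.03858176] [0.4992186  0.27313733 0.03302246]
-0.018 2 0.0301 | -0.014 11 0.0322 | -0.01 29 0.0369 | -0.006
[... 1068 characters left out ...]
(-0.162, 0.04), (-0.171, 0.002), (-0.174, 0.0), (-0.176, -0.0), (-0.179, 0.002), (-0.182, -0.002)]
252 [(-0.139, 0.024), (-0.142, 0.022), (-0.145, 0.016), (-0.147, 0.017), (-0.149, 0.022), (-0.152, 0.022), (-0.153, 0.029), (-0.154, 0.039), (-0.156, 0.039), (-0.159, 0.04), (-0.161, 0.043), (-0.171, 0.0), (-0.174, -0.003), (-0.176, 0.001), (-0.179, 0.001), (-0.18, 0.004)]
blue [ 441.1 -308.6  138.9  151.1   87.5]
yellow [ 621.5 -296.2  150.6  137.7    1.1]
t 2.05 p [0.28   0.6141 0.2455] yaw -24.51 F [0.1 0.1 0.1] w 0.0876
tool dx,dy,dz,roll [ 0.3053  0.1275  0.1155 -0.4278]
t 2.05 p [0.28   0.6141 0.2455] yaw -24.51 F [0.1 0.1 0.1] w 0.0876
tool dx,dy,dz,roll [ 0.3435  0.2112  0.1155 -0.4278]
```

step_arm(
  motion=[
    [0.06, 0.0625, 0.026, 0, -0.143],
    [0.06, 0.125, 0.052, 0, -0.286],
    [0.06, 0.185, 0.077, 0, -0.4277],
    [0.06, 0.245, 0.102, 0.0, -0.4277],
    [0.06, 0.305, 0.1275, 0.02, -0.4277],
  ],
  newtons=12,
)

```text
time_s: 2.68
tcp_pos: [0.4929, 0.3853, 0.2319]
eef_rot: [-179.9, -0.1, 0.0]
contact_force: [-0.4, -0.0, -0.7]
gripper_width: 0.0599
```

step_arm(
  motion=[
    [0.06, 0, 0, 0.05, 0],
    [0.06, 0, 0, 0.1, 0],
    [0.06, 0, 0, 0.1, 0],
  ],
)

```text
time_s: 3.05
tcp_pos: [0.4897, 0.384, 0.127]
eef_rot: [179.7, 0.3, -0.1]
contact_force: [0.2, -0.1, 1.0]
gripper_width: 0.0599
```

Run:
```python
from h import *
go(.505,.371,.031,0)
c=capture("side");cv2.imwrite("pics/s1.png",c["image"][:,:,::-1])
```

```text
t 3.05 p [0.4897 0.384  0.127 ] yaw -0.06 F [ 0.2 -0.1  1. ] w 0.0599
tool dx,dy,dz,roll [ 0.0153  0.0129  0.096  -0.0011]
```

step_arm(
  motion=[
    [0.06, 0.0153, 0.013, 0.03, 0],
    [0.06, 0.0153, 0.013, 0.03, 0],
    [0.06, 0.0153, 0.013, 0.03, 0],
  ],
)

```text
time_s: 3.48
tcp_pos: [0.5073, 0.3746, 0.103]
eef_rot: [-179.9, -0.1, 0.0]
contact_force: [-0.0, -0.0, 0.4]
gripper_width: 0.06
```

Run:
```python
from h import *
go(.505,.371,.031,0)
c=capture("side");cv2.imwrite("pics/s1.png",c["image"][:,:,::-1])
go(.505,.371,.031,0)
```

```text
t 3.48 p [0.5073 0.3746 0.103 ] yaw 0.03 F [-0.  -0.   0.4] w 0.06
tool dx,dy,dz,roll [-0.0023  0.0036  0.072   0.0005]
t 3.52 p [0.5072 0.3747 0.1029] yaw 0.04 F [-0.3 -0.5 -0.1] w 0.0599
tool dx,dy,dz,roll [-0.0022  0.0037  0.0719  0.0007]
```

View pics/s1.png

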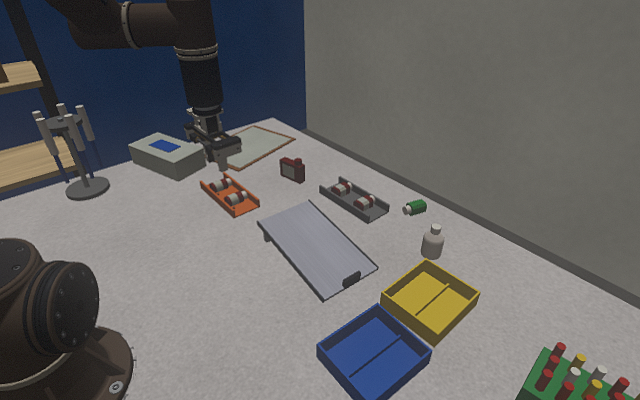

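The gripper is over the orange tray at about (222,165). Nothing has been disturbed.

step_arm(
  motion=[
    [0.06, -0.0022, 0.0037, 0.04, 0],
    [0.06, -0.0022, 0.0037, 0.06, 0],
    [0.06, -0.0022, 0.0037, 0.06, 0],
    [0.06, -0.0022, 0.0037, 0.06, 0],
  ],
)

```text
time_s: 4.03
tcp_pos: [0.5049, 0.3708, 0.0423]
eef_rot: [-179.9, -0.1, 0.0]
contact_force: [-1.0, 0.1, 0.3]
gripper_width: 0.06
```

Run:
```python
from h import *
go(.505,.371,.031,0)
```

```text
t 4.03 p [0.5049 0.3708 0.0423] yaw 0.04 F [-1.   0.1  0.3] w 0.06
tool dx,dy,dz,roll [ 0.0001 -0.0002  0.0113  0.0008]
```

step_arm(
  motion=[
    [0.06, 0, 0, 0.011, 0],
    [0.045, 0, 0, 0.011, 0],
    [0.02, 0, 0, 0.011, 0],
    [0.02, 0, 0, 0.011, 0],
    [0.02, 0, 0, 0.011, 0],
  ],
  newtons=12,
)

```text
time_s: 4.65
tcp_pos: [0.5044, 0.3697, 0.0297]
eef_rot: [-180.0, -0.0, -0.0]
contact_force: [-1.0, -0.1, 0.5]
gripper_width: 0.0313
```

step_arm(
  motion=[
    [0.02, 0, 0, 0, 0],
    [0.02, 0, 0, 0, 0],
  ],
)

```text
time_s: 4.9
tcp_pos: [0.5045, 0.3697, 0.0297]
eef_rot: [-180.0, -0.0, -0.0]
contact_force: [0.7, -0.6, 1.5]
gripper_width: 0.0312
```

step_arm(
  motion=[
    [0.02, 0, 0, -0.03, 0],
    [0.02, 0, 0, -0.08, 0],
    [0.02, 0.005, 0.045, -0.11, 0],
    [0.02, 0.01, 0.1, -0.11, 0.03],
    [0.02, 0.02, 0.16, -0.11, 0.057],
  ],
)

```text
time_s: 5.52
tcp_pos: [0.524, 0.2084, 0.14]
eef_rot: [-180.0, -0.0, -3.3]
contact_force: [1.0, -0.4, -1.0]
gripper_width: 0.0317
```

step_arm(
  motion=[
    [0.02, 0.005, 0.05, 0, 0],
    [0.02, 0.01, 0.1, 0, 0],
    [0.02, 0.012, 0.13, 0, 0],
    [0.02, 0.012, 0.15, 0, 0],
    [0.02, 0.012, 0.15, 0, 0],
  ],
)

```text
time_s: 6.15
tcp_pos: [0.5274, 0.0582, 0.1394]
eef_rot: [180.0, 0.0, -3.4]
contact_force: [-1.3, -0.0, -1.0]
gripper_width: 0.0316
```

Run:
```python
from h import *
go(.545,.047,.10,-3.2)
c=capture("side");cv2.imwrite("pics/s2.png",c["image"][100:320,120:420][::1,::1,::-1])
```

```text
t 6.15 p [0.5274 0.0582 0.1394] yaw -3.36 F [-1.3 -0.  -1. ] w 0.0316
tool dx,dy,dz,roll [ 0.0182  0.0101  0.0394 -0.0028]
```

View pics/s2.png

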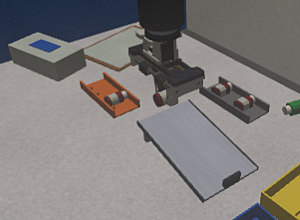

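The bottle is held at about (160,97) in the crop, in front of the ramp's high end. Now I'll lower it.

step_arm(
  motion=[
    [0.02, 0.0182, 0.0101, 0.02, 0],
    [0.02, 0.0182, 0.0101, 0.0394, 0],
    [0.02, 0.0182, 0.0101, 0.0394, 0],
    [0.02, 0.0182, 0.0101, 0.0394, 0],
  ],
)

```text
time_s: 6.7
tcp_pos: [0.5457, 0.0488, 0.1007]
eef_rot: [180.0, -0.0, -3.2]
contact_force: [1.1, 0.3, -0.5]
gripper_width: 0.0317
```

Run:
```python
from h import *
go(.545,.047,.0755,-3.2)
```

```text
t 6.7 p [0.5457 0.0488 0.1007] yaw -3.2 F [ 1.1  0.3 -0.5] w 0.0317
tool dx,dy,dz,roll [-0.0006  0.0018  0.0252 -0.    ]
```

step_arm(
  motion=[
    [0.02, 0, 0.001, 0.015, 0],
    [0.02, 0, 0.001, 0.025, 0],
    [0.02, 0, 0.001, 0.025, 0],
    [0.02, 0, 0.001, 0.025, 0],
  ],
)

```text
time_s: 7.2
tcp_pos: [0.5453, 0.047, 0.0751]
eef_rot: [180.0, 0.0, -3.3]
contact_force: [0.9, -0.2, -0.3]
gripper_width: 0.0319
```

Run:
```python
from h import *
go(.545,.047,.0755,-3.2)
W=cloud(capture("side"))
```

```text
t 7.2 p [0.5453 0.047  0.0751] yaw -3.27 F [ 0.9 -0.2 -0.3] w 0.0319
tool dx,dy,dz,roll [-0.0003  0.     -0.0004 -0.0012]
```

step_arm(
  motion=[
    [0.02, 0, 0, 0.001, 0],
    [0.02, 0, 0, 0.001, 0],
  ],
)

```text
time_s: 7.5
tcp_pos: [0.5453, 0.047, 0.0743]
eef_rot: [-180.0, -0.0, -3.3]
contact_force: [0.3, -1.2, -0.3]
gripper_width: 0.0314
```

step_arm(
  motion=[
    [0.02, 0, 0, 0.001, 0],
    [0.02, 0, 0, 0.001, 0],
  ],
)

```text
time_s: 7.75
tcp_pos: [0.5452, 0.047, 0.0731]
eef_rot: [-180.0, -0.0, -3.3]
contact_force: [-0.4, 0.1, -0.8]
gripper_width: 0.0317
```

step_arm(
  motion=[
    [0.038, 0, 0, 0.0005, 0],
    [0.038, 0, 0, 0, 0],
    [0.042, 0, 0, -0.02, 0],
    [0.05, 0, 0, -0.06, 0],
    [0.05, 0, 0, -0.1, 0],
  ],
)

```text
time_s: 8.38
tcp_pos: [0.5451, 0.0469, 0.1741]
eef_rot: [180.0, 0.0, -3.3]
contact_force: [0.7, -0.2, 0.3]
gripper_width: 0.0495
```

step_arm(
  motion=[
    [0.05, 0, 0, -0.03, 0.15],
    [0.06, 0, 0, -0.03, 0.3],
    [0.075, 0, 0, -0.03, 0.45],
    [0.075, 0, 0, -0.03, 0.6],
    [0.075, 0, 0, -0.03, 0.75],
  ],
)

```text
time_s: 9.0
tcp_pos: [0.5452, 0.047, 0.2032]
eef_rot: [-180.0, -0.0, -46.5]
contact_force: [0.2, 0.2, -0.5]
gripper_width: 0.0745
```

Run:
```python
from h import *
go(.545,.047,.15,-93.2)
for n in("top","side"):
    c=capture(n);cv2.imwrite(f"pics/{n}3.png",c["image"][:,:,::-1])
```

```text
t 9.0 p [0.5452 0.047  0.2032] yaw -46.52 F [ 0.2  0.2 -0.5] w 0.0745
tool dx,dy,dz,roll [-1.000e-04  2.000e-04  5.320e-02  8.146e-01]
```

View pics/side3.png

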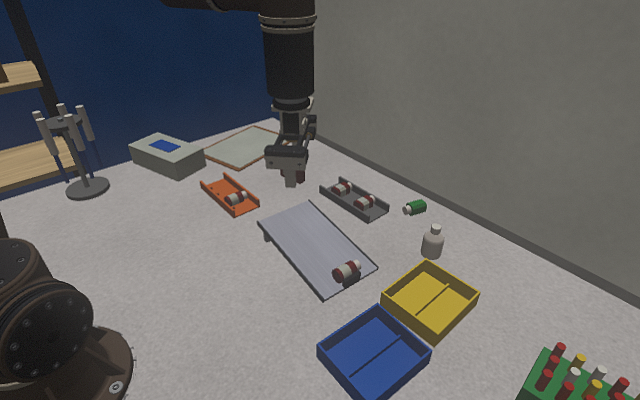

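The bottle rolled down and lies against the stop at about (346,271), so it is round and goes in the blue bin. I'll measure where it lies while turning the tool.

step_arm(
  motion=[
    [0.08, 0, 0.0, 0, 0.16],
    [0.08, 0, 0.0, 0, 0.33],
    [0.08, 0.0, 0.0, 0, 0.49],
    [0.08, 0.0, 0.0, 0, 0.65],
    [0.08, 0.0, 0.0, 0, 0.815],
  ],
)

```text
time_s: 9.72
tcp_pos: [0.5452, 0.047, 0.2032]
eef_rot: [-180.0, 0.0, -93.0]
contact_force: [-0.1, 0.0, 0.1]
gripper_width: 0.0796
```

```bash
cat >> h.py <<'E'
def bottle(n,x0,y0,surf,rad=.05,zmax=.035):
    c=capture(n);W=cloud(c)
    S=surf(W[...,0],W[...,1])
    m=(abs(W[...,0]-x0)<rad)&(abs(W[...,1]-y0)<rad)&(W[...,2]>S+.006)&(W[...,2]<S+.045)
    im=c["image"].astype(int); 
    P=W[m];print(n,len(P),rect(P[:,:2]),"min",P.min(0).round(4),"max",P.max(0).round(4))
    return c,W,m
ramp=lambda x,y:.0360+np.tan(np.radians(8))*((x-.5405)*.0565+(y+.028)*.998)
E
python3 - <<'E'
from h import *
for n in("top","side"):
    c,W,m=bottle(n,.532,-.138,ramp)
    for d in spotter.tip_of(n,"bottle_a_center"): print(np.round(d["location"],4),d["p"])
    for d in spotter.tip_of(n,"ramp_foot"): print("foot",np.round(d["location"],4),d["p"])
    s=c["image"][225:270,370:430] if n=="top" else c["image"][240:300,310:390]
    cv2.imwrite(f"pics/{n}4.png",cv2.resize(s,None,fx=8,fy=8)[:,:,::-1])
go(.532,-.138,.12,-93.2)
E
```

```text
top 352 [ 524.2 -139.    52.8   89.    64.7] min [ 0.4938 -0.1629  0.0244] max [ 0.5745 -0.0966  0.0576]
[ 0.5386 -0.1407  0.0377] 0.84
foot [ 0.5316 -0.157   0.0156] 0.67
side 511 [ 534.7 -147.6   39.2   61.4   84.8] min [ 0.5037 -0.1666  0.0233] max [ 0.5663 -0.1255  0.0546]
[ 0.5355 -0.1402  0.0383] 0.73
foot [ 0.5304 -0.1547  0.0214] 0.56
t 10.03 p [0.5452 0.047  0.2031] yaw -92.7 F [ 0.3 -0.8 -0.5] w 0.0799
tool dx,dy,dz,roll [0.1854 0.0045 0.0831 0.0087]
```

View pics/top4.png

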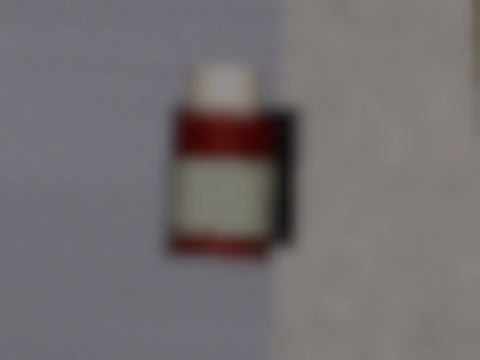

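View pics/side4.png

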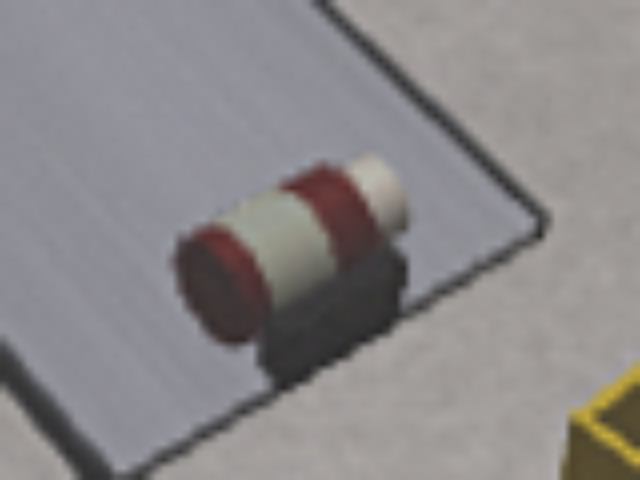

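Both pictures show the bottle lying straight against the stop, with a round base disc.

step_arm(
  motion=[
    [0.08, 0.0625, 0.003, 0.02, 0],
    [0.08, 0.125, 0.006, 0.04, 0.0087],
    [0.08, 0.182, 0.009, 0.06, 0.0087],
    [0.08, 0.184, 0.009, 0.08, 0.0087],
    [0.08, 0.184, 0.009, 0.083, 0.0087],
  ],
)

```text
time_s: 10.65
tcp_pos: [0.5257, -0.1372, 0.1188]
eef_rot: [179.8, -0.0, -93.4]
contact_force: [0.0, -0.3, 0.5]
gripper_width: 0.0802
```

Run:
```python
from h import *
c=capture("side");W=cloud(c)
im=c["image"].astype(int);S=ramp(W[...,0],W[...,1])
red=(im[...,0]>1.6*im[...,2])&(im[...,0]-im[...,1]>25); wh=(im.min(-1)>110)
m=(red|wh)&(abs(W[...,0]-.535)<.06)&(abs(W[...,1]+.14)<.03)&(W[...,2]>S+.006)&(W[...,2]<S+.04)
P=W[m];print(len(P),rect(P[:,:2]),P.min(0),P.max(0),P[P[:,2].argmax()])
go(.536,-.139,.075,-93.2)
cv2.imwrite("pics/s5.png",cv2.resize(c["image"][170:320,260:420],None,fx=4,fy=4)[:,:,::-1])
```

```text
205 [ 536.1 -141.    60.3   27.     3.2] [ 0.50530021 -0.15529452  0.03928884] [ 0.56609757 -0.12826602  0.05477744] [ 0.50899072 -0.13891891  0.05477744]
t 10.7 p [ 0.5264 -0.1365  0.1194] yaw -93.38 F [-0.4  0.1 -0.9] w 0.0798
tool dx,dy,dz,roll [ 0.0019 -0.0098  0.0444 -0.0032]
```

View pics/s5.png

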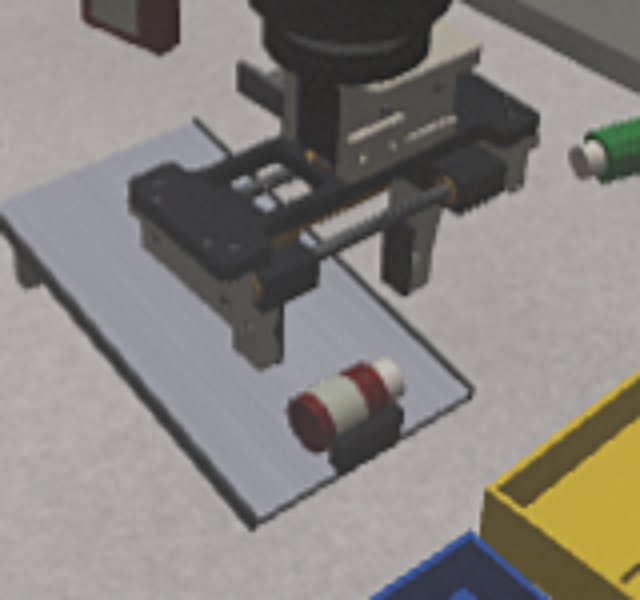

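The fingers straddle the bottle, which is at (345,405) in the crop. Centering and lowering.

step_arm(
  motion=[
    [0.075, 0.002, -0.0098, 0.02, -0.003],
    [0.075, 0.002, -0.0098, 0.044, -0.003],
    [0.075, 0.002, -0.0098, 0.044, -0.003],
    [0.075, 0.002, -0.0098, 0.044, -0.003],
  ],
)

```text
time_s: 11.2
tcp_pos: [0.5374, -0.1382, 0.0774]
eef_rot: [-179.9, -0.0, -93.2]
contact_force: [1.3, 0.8, -0.3]
gripper_width: 0.0748
```

Run:
```python
from h import *
go(.536,-.139,.0435,-93.2)
c=capture("side")
cv2.imwrite("pics/s6.png",cv2.resize(c["image"][170:320,260:420],None,fx=4,fy=4)[:,:,::-1])
```

```text
t 11.2 p [ 0.5374 -0.1382  0.0774] yaw -93.16 F [ 1.3  0.8 -0.3] w 0.0748
tool dx,dy,dz,roll [0.0008 0.0014 0.0339 0.0008]
```

View pics/s6.png

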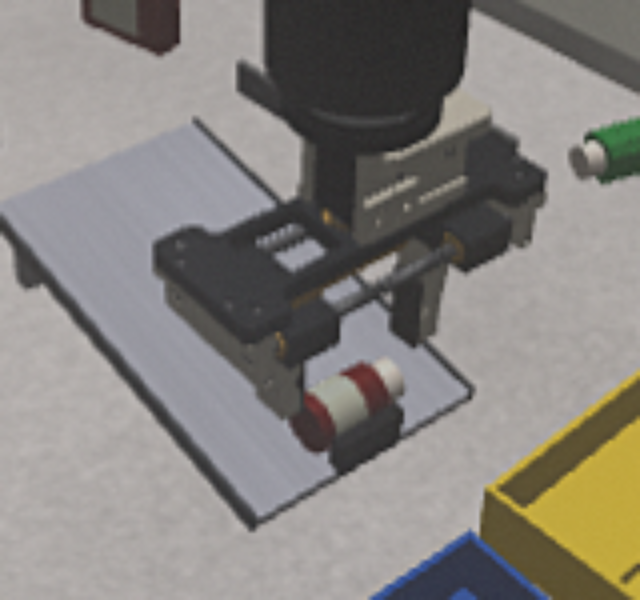

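The fingers are in line with the bottle's ends, at (285,400) and (415,320).

step_arm(
  motion=[
    [0.075, 0.0008, 0.0014, 0.02, 0],
    [0.075, 0.0008, 0.0014, 0.033, 0],
    [0.075, 0.0008, 0.0014, 0.033, 0],
    [0.05, 0.0008, 0.0014, 0.033, 0],
    [0.05, 0.0008, 0.0014, 0.033, 0],
  ],
  newtons=12,
)

```text
time_s: 11.88
tcp_pos: [0.5357, -0.1396, 0.0438]
eef_rot: [-179.9, 0.0, -93.3]
contact_force: [1.2, -0.7, 0.9]
gripper_width: 0.0605
```

step_arm(
  motion=[
    [0.05, 0, 0, 0, 0],
    [0.05, 0, 0, 0, 0],
  ],
)

```text
time_s: 12.12
tcp_pos: [0.5356, -0.1396, 0.0437]
eef_rot: [-179.9, 0.0, -93.3]
contact_force: [-1.1, 0.5, 4.6]
gripper_width: 0.0601
```

step_arm(
  motion=[
    [0.05, 0, 0, -0.03, 0],
    [0.05, 0, 0, -0.075, 0],
    [0.05, 0.05, 0.02, -0.075, 0],
    [0.05, 0.1, 0.042, -0.075, 0],
    [0.05, 0.15, 0.062, -0.075, -0.014],
  ],
)

```text
time_s: 12.75
tcp_pos: [0.4634, -0.2868, 0.1182]
eef_rot: [180.0, 0.0, -92.4]
contact_force: [1.1, -0.4, -1.1]
gripper_width: 0.0598
```

step_arm(
  motion=[
    [0.05, 0.035, 0.012, 0, 0],
    [0.05, 0.057, 0.024, 0, 0],
    [0.05, 0.057, 0.024, 0, 0],
    [0.05, 0.057, 0.024, 0, 0],
  ],
)

```text
time_s: 13.25
tcp_pos: [0.438, -0.3414, 0.1179]
eef_rot: [180.0, 0.0, -92.5]
contact_force: [-0.5, -0.8, -1.0]
gripper_width: 0.06
```

Run:
```python
from h import *
go(.4386,-.341,.06,-92.5)
c=capture("side")
cv2.imwrite("pics/s7.png",cv2.resize(c["image"][220:400,280:480],None,fx=4,fy=4,interpolation=cv2.INTER_AREA)[::1,:,::-1][:600])
go(.4386,-.341,.0275,-92.5)
```

```text
t 13.25 p [ 0.438  -0.3414  0.1179] yaw -92.49 F [-0.5 -0.8 -1. ] w 0.06
tool dx,dy,dz,roll [-0.0005 -0.0006  0.0579  0.0002]
t 13.3 p [ 0.4384 -0.3412  0.118 ] yaw -92.44 F [ 1.1 -0.7 -1.2] w 0.0598
tool dx,dy,dz,roll [-0.0002 -0.0002  0.0905  0.001 ]
```

View pics/s7.png

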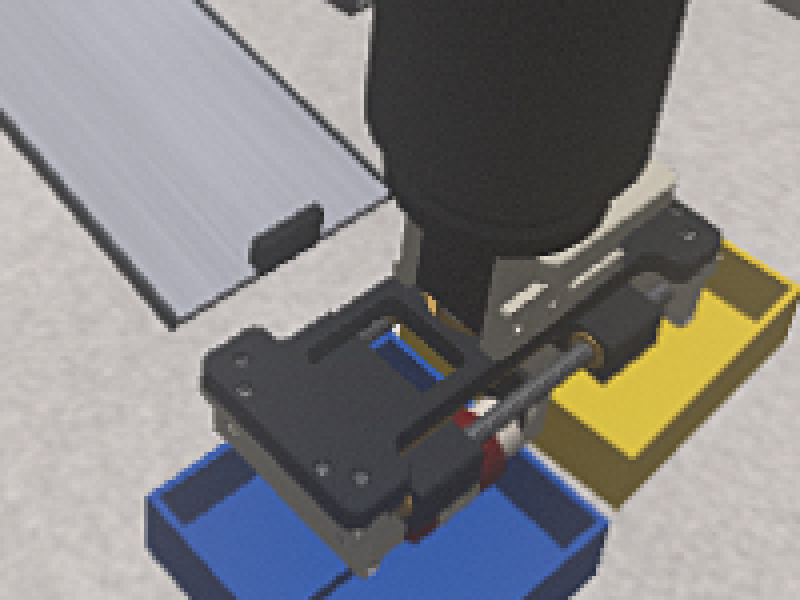

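The bottle is held over the far lane of the blue bin and nothing is in the way.

step_arm(
  motion=[
    [0.05, 0, 0, 0.05, 0],
    [0.05, 0, 0, 0.07, 0],
    [0.05, 0, 0, 0.085, 0],
    [0.05, 0, 0, 0.085, 0],
    [0.05, 0, 0, 0.085, 0],
  ],
)

```text
time_s: 13.92
tcp_pos: [0.439, -0.3418, 0.0339]
eef_rot: [-179.9, -0.0, -92.4]
contact_force: [0.2, 0.1, -0.8]
gripper_width: 0.0598
```

step_arm(
  motion=[
    [0.05, 0, 0, 0.004, 0],
    [0.05, 0, 0, 0.0045, 0],
    [0.05, 0, 0, 0.0045, 0],
  ],
)

```text
time_s: 14.3
tcp_pos: [0.4382, -0.3418, 0.0288]
eef_rot: [-180.0, -0.0, -92.5]
contact_force: [-0.4, -0.7, -0.1]
gripper_width: 0.06
```

step_arm(
  motion=[
    [0.05, 0, 0, 0.0015, 0],
    [0.05, 0, 0, 0.0015, 0],
    [0.072, 0, 0, 0.0015, 0],
    [0.072, 0, 0, 0.0015, 0],
    [0.072, 0, 0, -0.03, 0],
  ],
)

```text
time_s: 14.92
tcp_pos: [0.4364, -0.341, 0.0568]
eef_rot: [179.7, 0.1, -92.5]
contact_force: [0.7, -0.6, -0.1]
gripper_width: 0.0714
```

step_arm(
  motion=[
    [0.072, 0, 0, -0.06, 0],
    [0.072, 0, 0, -0.12, 0],
    [0.06, -0.05, 0, -0.15, -0.18],
    [0.06, -0.11, -0.01, -0.17, -0.36],
    [0.06, -0.17, -0.02, -0.17, -0.54],
  ],
)

```text
time_s: 15.55
tcp_pos: [0.4663, -0.1715, 0.2306]
eef_rot: [-179.8, -0.1, -61.2]
contact_force: [2.0, 0.3, -0.4]
gripper_width: 0.06
```

Run:
```python
from h import *
c=capture("side")
cv2.imwrite("pics/s8.png",cv2.resize(c["image"][220:400,280:480],None,fx=3,fy=3,interpolation=cv2.INTER_AREA)[:,:,::-1])
go(.505,.2795,.18,0)
```

```text
t 15.6 p [ 0.4673 -0.166   0.23  ] yaw -60.54 F [-0.6  3.9 -1.4] w 0.0602
tool dx,dy,dz,roll [-0.3694 -0.2519  0.05   -1.0567]
```

View pics/s8.png

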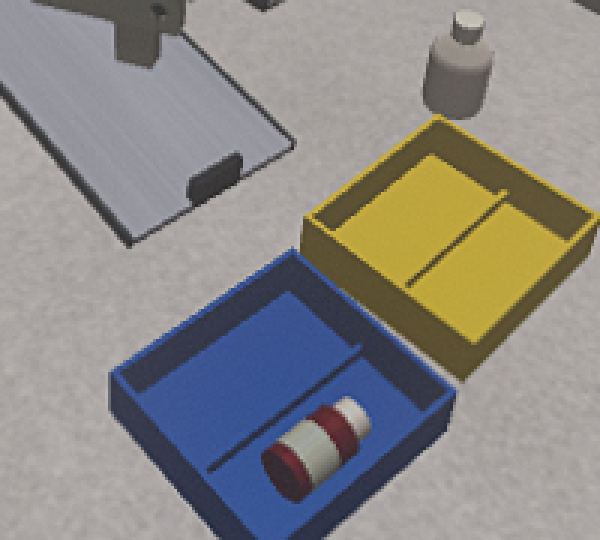

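The bottle lies in the blue bin's outer lane, at (315,450) in the crop. Going for the second bottle.

step_arm(
  motion=[
    [0.06, -0.05, -0.034, 0, -0.18],
    [0.06, -0.1, -0.068, 0, -0.36],
    [0.06, -0.15, -0.102, 0, -0.54],
    [0.06, -0.2, -0.136, 0, -0.72],
    [0.06, -0.25, -0.17, 0, -0.9],
  ],
)

```text
time_s: 16.23
tcp_pos: [0.4954, 0.1301, 0.2288]
eef_rot: [-180.0, -0.0, -9.6]
contact_force: [2.1, 0.8, 0.7]
gripper_width: 0.0599
```

Run:
```python
from h import *
go(.505,.2795,.13,0)
```

```text
t 16.23 p [0.4954 0.1301 0.2288] yaw -9.61 F [2.1 0.8 0.7] w 0.0599
tool dx,dy,dz,roll [-0.0155 -0.1489  0.0988 -0.1677]
```

step_arm(
  motion=[
    [0.06, -0.005, -0.05, 0, -0.168],
    [0.06, -0.01, -0.1, 0.03, -0.168],
    [0.06, -0.0155, -0.149, 0.06, -0.168],
    [0.06, -0.0155, -0.149, 0.099, -0.168],
    [0.06, -0.0155, -0.149, 0.099, -0.168],
  ],
)

```text
time_s: 16.85
tcp_pos: [0.5043, 0.2763, 0.1265]
eef_rot: [179.7, 0.3, -0.3]
contact_force: [-0.9, -1.4, 0.6]
gripper_width: 0.06
```

Run:
```python
from h import *
W=cloud(capture("side"))
go(.505,.2795,.0305,0)
```

```text
t 16.9 p [0.5056 0.2768 0.1289] yaw -0.32 F [ 1.1 -0.3  0.7] w 0.0601
tool dx,dy,dz,roll [-0.0007 -0.0027  0.0984 -0.0056]
```

step_arm(
  motion=[
    [0.06, -0.001, -0.0015, 0.04, -0.005],
    [0.06, -0.001, -0.0015, 0.08, -0.005],
    [0.06, -0.001, -0.0015, 0.08, -0.005],
    [0.06, -0.001, -0.0015, 0.08, -0.005],
  ],
)

```text
time_s: 17.4
tcp_pos: [0.5066, 0.2797, 0.0521]
eef_rot: [-179.9, -0.1, -0.0]
contact_force: [0.2, 0.1, 0.5]
gripper_width: 0.06
```

Run:
```python
from h import *
go(.505,.2785,.0305,0)
```

```text
t 17.4 p [0.5066 0.2797 0.0521] yaw -0.04 F [0.2 0.1 0.5] w 0.06
tool dx,dy,dz,roll [-0.0016  0.0012  0.0216 -0.0007]
```

step_arm(
  motion=[
    [0.06, -0.001, 0.001, 0.021, 0],
    [0.06, -0.001, 0.001, 0.021, 0],
    [0.045, -0.001, 0.001, 0.021, 0],
    [0.02, -0.001, 0.001, 0.021, 0],
    [0.02, -0.001, 0.001, 0.021, 0],
  ],
  newtons=12,
)

```text
time_s: 18.02
tcp_pos: [0.5045, 0.2783, 0.0293]
eef_rot: [-180.0, -0.0, -0.0]
contact_force: [-0.5, -0.4, -1.5]
gripper_width: 0.0351
```

step_arm(
  motion=[
    [0.02, 0, 0, 0, 0],
    [0.02, 0, 0, 0, 0],
    [0.02, 0, 0, 0, 0],
  ],
)

```text
time_s: 18.4
tcp_pos: [0.5044, 0.2783, 0.029]
eef_rot: [-180.0, -0.0, -0.0]
contact_force: [-1.8, 0.0, 5.6]
gripper_width: 0.0317
```

step_arm(
  motion=[
    [0.02, 0, 0, -0.03, 0],
    [0.02, 0, 0, -0.08, 0],
    [0.02, 0.005, 0.04, -0.11, 0],
    [0.02, 0.015, 0.09, -0.11, 0.03],
    [0.02, 0.027, 0.14, -0.11, 0.057],
  ],
)

```text
time_s: 19.02
tcp_pos: [0.5309, 0.1369, 0.139]
eef_rot: [-180.0, -0.0, -3.3]
contact_force: [0.5, -0.3, -0.2]
gripper_width: 0.0318
```

step_arm(
  motion=[
    [0.02, 0.012, 0.05, 0, 0],
    [0.02, 0.018, 0.092, 0.0, 0],
    [0.02, 0.018, 0.092, 0.02, 0],
    [0.02, 0.018, 0.092, 0.035, 0],
    [0.02, 0.018, 0.092, 0.035, 0],
  ],
)

```text
time_s: 19.65
tcp_pos: [0.5427, 0.045, 0.1021]
eef_rot: [179.9, 0.2, -3.3]
contact_force: [-0.2, 0.3, -0.1]
gripper_width: 0.0316
```

Run:
```python
from h import *
go(.545,.047,.0745,-3.2)
```

```text
t 19.65 p [0.5427 0.045  0.1021] yaw -3.3 F [-0.2  0.3 -0.1] w 0.0316
tool dx,dy,dz,roll [ 0.0022 -0.0021  0.0276 -0.0017]
```

step_arm(
  motion=[
    [0.02, 0.002, -0.002, 0.015, -0.002],
    [0.02, 0.002, -0.002, 0.027, -0.002],
    [0.02, 0.002, -0.002, 0.027, -0.002],
    [0.02, 0.002, -0.002, 0.027, -0.002],
  ],
)

```text
time_s: 20.15
tcp_pos: [0.546, 0.0471, 0.0767]
eef_rot: [180.0, -0.0, -3.2]
contact_force: [-0.5, -0.1, -0.2]
gripper_width: 0.0319
```

step_arm(
  motion=[
    [0.02, 0, 0, 0.001, 0],
    [0.02, 0, 0, 0.001, 0],
  ],
)

```text
time_s: 20.4
tcp_pos: [0.546, 0.047, 0.0759]
eef_rot: [-180.0, -0.0, -3.2]
contact_force: [-0.5, -0.7, -0.2]
gripper_width: 0.0316
```

step_arm(
  motion=[
    [0.02, 0, 0, 0.0015, 0],
    [0.02, 0, 0, 0.0015, 0],
  ],
)

```text
time_s: 20.65
tcp_pos: [0.5458, 0.0469, 0.0741]
eef_rot: [180.0, 0.0, -3.2]
contact_force: [-0.0, -0.8, -0.1]
gripper_width: 0.0314
```

step_arm(
  motion=[
    [0.02, 0, 0, 0.001, 0],
    [0.02, 0, 0, 0.001, 0],
  ],
)

```text
time_s: 20.9
tcp_pos: [0.5458, 0.047, 0.073]
eef_rot: [180.0, 0.0, -3.2]
contact_force: [0.3, 0.5, -1.5]
gripper_width: 0.0312
```

step_arm(
  motion=[
    [0.038, 0, 0, 0, 0],
    [0.038, 0, 0, 0, 0],
    [0.04, 0, 0, -0.02, 0],
    [0.05, 0, 0, -0.06, 0],
    [0.05, 0, 0, -0.1, 0],
  ],
)

```text
time_s: 21.52
tcp_pos: [0.5457, 0.0469, 0.1741]
eef_rot: [180.0, 0.0, -3.2]
contact_force: [0.8, 0.6, -0.5]
gripper_width: 0.0494
```

step_arm(
  motion=[
    [0.05, 0, 0, -0.03, 0.15],
    [0.06, 0, 0, -0.03, 0.3],
    [0.075, 0, 0, -0.03, 0.45],
    [0.075, 0, 0, -0.03, 0.6],
    [0.075, 0, 0, -0.03, 0.75],
  ],
)

```text
time_s: 22.15
tcp_pos: [0.5458, 0.0469, 0.2032]
eef_rot: [-180.0, -0.0, -46.5]
contact_force: [0.3, 0.4, -0.1]
gripper_width: 0.0747
```

Run:
```python
from h import *
go(.545,.047,.15,-93.2)
c=capture("side");cv2.imwrite("pics/side9.png",c["image"][:,:,::-1])
```

```text
t 22.15 p [0.5458 0.0469 0.2032] yaw -46.45 F [ 0.3  0.4 -0.1] w 0.0747
tool dx,dy,dz,roll [-6.000e-04  5.000e-04  5.320e-02  8.159e-01]
```

View pics/side9.png

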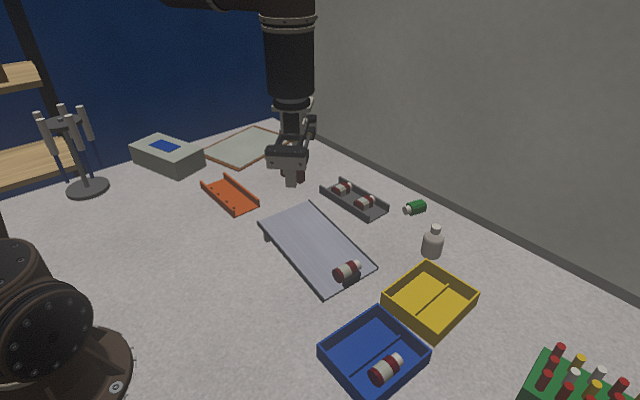

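The second bottle also rolled to the stop, at (346,271). I'll check its base shape and position.

step_arm(
  motion=[
    [0.078, 0, 0.0, 0, 0.16],
    [0.078, 0, 0.0, 0, 0.33],
    [0.078, 0.0, 0.0, 0, 0.49],
    [0.078, 0.0, 0.0, 0, 0.65],
    [0.078, 0.0, 0.0, 0, 0.816],
  ],
)

```text
time_s: 22.82
tcp_pos: [0.5458, 0.047, 0.2031]
eef_rot: [180.0, -0.0, -93.1]
contact_force: [-0.5, -0.4, -0.8]
gripper_width: 0.0782
```

```bash
cat >> h.py <<'E'
def meas():
    c=capture("side");W=cloud(c)
    im=c["image"].astype(int);S=ramp(W[...,0],W[...,1])
    red=(im[...,0]>1.6*im[...,2])&(im[...,0]-im[...,1]>25); wh=(im.min(-1)>110)
    m=(red|wh)&(abs(W[...,0]-.535)<.06)&(abs(W[...,1]+.14)<.03)&(W[...,2]>S+.006)&(W[...,2]<S+.04)
    P=W[m];print(len(P),rect(P[:,:2]),P.min(0),P.max(0))
    return c
E
python3 - <<'E'
from h import *
c=meas()
for d in spotter.tip_of("side","bottle_a_center"): print(np.round(d["location"],4),d["p"])
cv2.imwrite("pics/s10.png",cv2.resize(c["image"][240:300,310:390],None,fx=8,fy=8)[:,:,::-1])
go(.536,-.139,.12,-93.2)
E
```

```text
184 [ 537.2 -141.5   25.4   60.5   88.8] [ 0.50685987 -0.15480287  0.0392087 ] [ 0.56742518 -0.12875464  0.05465054]
[ 0.4395 -0.343   0.0242] 0.96
[0.7631 0.1213 0.0208] 0.71
[ 0.4412 -0.3082  0.0016] 0.28
t 22.93 p [0.5458 0.0469 0.2031] yaw -92.92 F [0.3 0.6 0.9] w 0.0774
tool dx,dy,dz,roll [0.1862 0.0003 0.0831 0.0049]
```

View pics/s10.png

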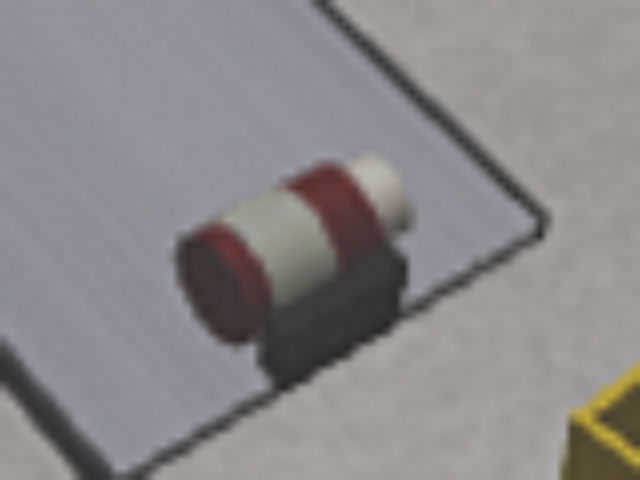

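It is also round, so it goes in the other lane of the blue bin.

step_arm(
  motion=[
    [0.075, 0.0625, 0, 0.02, 0.005],
    [0.075, 0.125, 0, 0.04, 0.005],
    [0.075, 0.184, 0, 0.06, 0.005],
    [0.075, 0.186, 0, 0.09, 0.005],
    [0.075, 0.186, 0, 0.12, 0.005],
  ],
)

```text
time_s: 23.55
tcp_pos: [0.5361, -0.1402, 0.0823]
eef_rot: [-180.0, 0.0, -93.0]
contact_force: [0.2, -0.1, -0.3]
gripper_width: 0.075
```

step_arm(
  motion=[
    [0.075, 0, 0, 0, 0],
  ],
)

```text
time_s: 23.68
tcp_pos: [0.5346, -0.1392, 0.0812]
eef_rot: [179.7, -0.0, -93.0]
contact_force: [0.3, -0.3, 1.0]
gripper_width: 0.075
```

Run:
```python
from h import *
c=capture("side")
go(.537,-.139,.0435,-93.2)
cv2.imwrite("pics/s11.png",cv2.resize(c["image"][170:320,260:420],None,fx=4,fy=4)[:,:,::-1])
```

```text
t 23.73 p [ 0.536  -0.1389  0.0828] yaw -93.0 F [ 0.5 -0.1  1.2] w 0.0748
tool dx,dy,dz,roll [ 0.     -0.001   0.0393  0.0034]
```

View pics/s11.png

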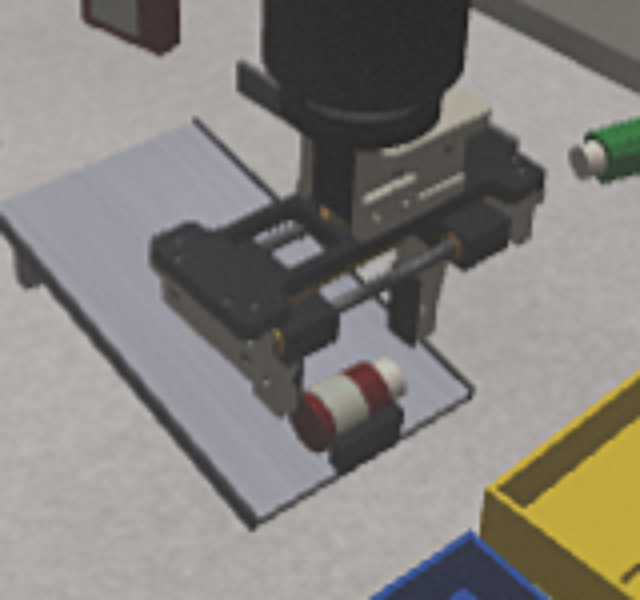

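The fingers straddle the bottle's ends as they did before.

step_arm(
  motion=[
    [0.075, 0, -0.001, 0.025, 0.003],
    [0.075, 0, -0.001, 0.038, 0.003],
    [0.075, 0, -0.001, 0.038, 0.003],
    [0.075, 0, -0.001, 0.038, 0.003],
    [0.05, 0, -0.001, 0.038, 0.003],
  ],
  newtons=12,
)

```text
time_s: 24.35
tcp_pos: [0.5379, -0.1388, 0.046]
eef_rot: [-179.9, 0.0, -93.4]
contact_force: [-0.6, -0.1, 0.1]
gripper_width: 0.0694
```

step_arm(
  motion=[
    [0.05, 0, 0, 0, 0],
    [0.05, 0, 0, 0, 0],
    [0.05, 0, 0, 0, 0],
  ],
)

```text
time_s: 24.72
tcp_pos: [0.5377, -0.1388, 0.0456]
eef_rot: [-180.0, -0.0, -93.4]
contact_force: [-0.9, 1.2, 5.9]
gripper_width: 0.0596
```

Run:
```python
from h import *
go(.4414,-.2755,.12,-92.5)
```

```text
t 24.73 p [ 0.5377 -0.1388  0.0456] yaw -93.37 F [-0.9  1.2  5.9] w 0.0596
tool dx,dy,dz,roll [ 0.1421  0.0881 -0.0744 -0.0151]
```

step_arm(
  motion=[
    [0.05, 0, 0, -0.03, 0],
    [0.05, 0, 0, -0.075, 0],
    [0.05, 0.04, 0.025, -0.075, 0],
    [0.05, 0.09, 0.055, -0.075, -0.015],
    [0.05, 0.142, 0.088, -0.075, -0.015],
  ],
)

```text
time_s: 25.35
tcp_pos: [0.4402, -0.2763, 0.1201]
eef_rot: [-180.0, -0.0, -92.4]
contact_force: [0.7, -0.9, -1.3]
gripper_width: 0.0597
```

step_arm(
  motion=[
    [0.05, 0, 0, 0, 0],
    [0.05, 0, 0, 0, 0],
  ],
)

```text
time_s: 25.6
tcp_pos: [0.4411, -0.2757, 0.1201]
eef_rot: [-180.0, 0.0, -92.6]
contact_force: [0.4, 0.1, -0.4]
gripper_width: 0.06
```

Run:
```python
from h import *
c=capture("side")
go(.4414,-.2755,.0295,-92.5)
cv2.imwrite("pics/s12.png",cv2.resize(c["image"][220:400,280:480],None,fx=3,fy=3)[:,:,::-1])
```

```text
t 25.65 p [ 0.4415 -0.2752  0.1201] yaw -92.52 F [0.  0.7 0. ] w 0.06
tool dx,dy,dz,roll [ 0.0003  0.0001  0.0906 -0.0004]
```

View pics/s12.png

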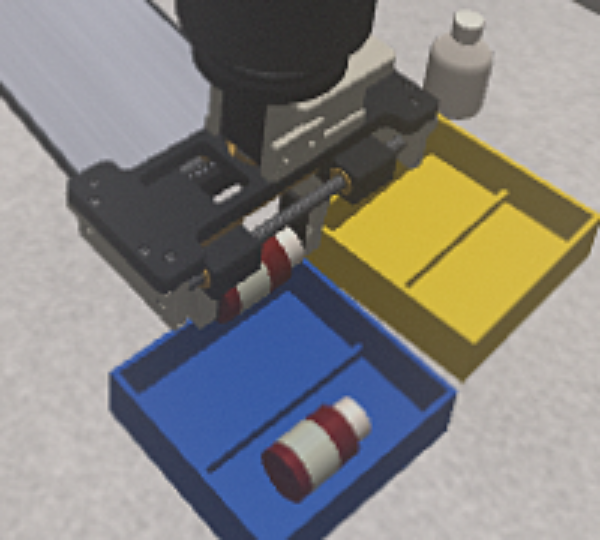

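The second bottle is held over the inner lane. The first lies undisturbed at (315,450).

step_arm(
  motion=[
    [0.05, 0, 0, 0.05, 0],
    [0.05, 0, 0, 0.07, 0],
    [0.05, 0, 0, 0.085, 0],
    [0.05, 0, 0, 0.085, 0],
    [0.05, 0, 0, 0.085, 0],
  ],
)

```text
time_s: 26.28
tcp_pos: [0.442, -0.2753, 0.0358]
eef_rot: [-179.9, -0.0, -92.5]
contact_force: [-0.3, 0.1, -0.3]
gripper_width: 0.0598
```

step_arm(
  motion=[
    [0.05, 0, 0, 0.004, 0],
    [0.05, 0, 0, 0.0045, 0],
    [0.05, 0, 0, 0.0045, 0],
  ],
)

```text
time_s: 26.65
tcp_pos: [0.4412, -0.2755, 0.0308]
eef_rot: [-180.0, -0.0, -92.5]
contact_force: [0.0, 0.5, -0.5]
gripper_width: 0.0602
```

step_arm(
  motion=[
    [0.05, 0, 0, 0.0015, 0],
    [0.05, 0, 0, 0.0015, 0],
    [0.072, 0, 0, 0.0015, 0],
    [0.072, 0, 0, 0.0015, 0],
    [0.072, 0, 0, -0.03, 0],
  ],
)

```text
time_s: 27.28
tcp_pos: [0.4394, -0.2749, 0.059]
eef_rot: [179.7, 0.1, -92.5]
contact_force: [0.3, -1.0, 0.4]
gripper_width: 0.0713
```

step_arm(
  motion=[
    [0.072, 0, 0, -0.06, 0],
    [0.072, 0, 0, -0.12, 0],
    [0.072, -0.05, 0, -0.15, 0],
    [0.072, -0.11, 0, -0.15, 0],
    [0.072, -0.17, 0, -0.15, 0],
  ],
)

```text
time_s: 27.9
tcp_pos: [0.4485, -0.1041, 0.2113]
eef_rot: [-179.9, 0.0, -92.6]
contact_force: [1.5, -0.2, 0.1]
gripper_width: 0.0723
```

step_arm(
  motion=[
    [0.072, -0.03, 0, 0, 0],
    [0.072, -0.03, 0, 0, 0],
    [0.072, -0.03, 0, 0, 0],
  ],
)

```text
time_s: 28.28
tcp_pos: [0.4498, -0.0757, 0.2106]
eef_rot: [180.0, -0.0, -92.5]
contact_force: [0.3, 0.6, 0.1]
gripper_width: 0.0719
```

Run:
```python
from h import *
c=capture("side")
cv2.imwrite("pics/s13.png",c["image"][:,:,::-1])
for n in("side","top"):
    capture(n)
    for d in spotter.tip_of(n,"bottle_a_center"): print(n,np.round(d["location"],4),round(d["p"],2))
    for l in("wedge_bottle","white_bottle"):
        for d in spotter.tip_of(n,l)[:1]: print(l,np.round(d["location"],4))
go(.5,0,.2,-93)
```

```text
side [ 0.4376 -0.3399  0.0192] 0.6
white_bottle [ 0.7503 -0.2075  0.0048]
top [ 0.4414 -0.3416  0.0182] 0.5
wedge_bottle [ 0.7118  0.2934 -0.0019]
white_bottle [ 0.7573 -0.2063 -0.0017]
t 28.73 p [ 0.4499 -0.076   0.2105] yaw -92.56 F [ 0.8 -0.3  0.4] w 0.0723
tool dx,dy,dz,roll [-0.0781 -0.0467  0.0105  0.0076]
```

View pics/s13.png

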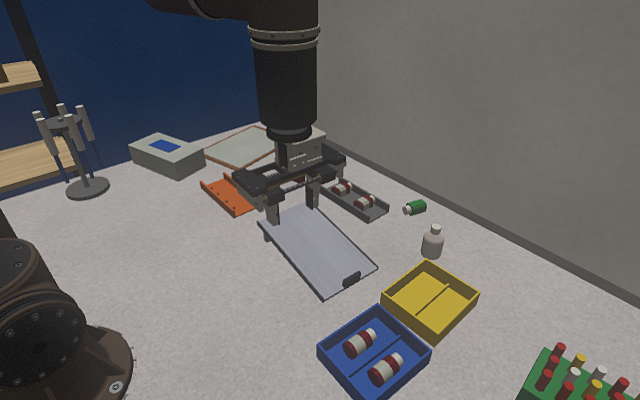

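Both bottles lie in the blue bin's lanes, at (360,343) and (385,369). The ramp is empty and the stock tray is untouched. One last height check before handing in.

Run:
```python
from h import *
W=cloud(capture("top"))
for x,y in((.4414,-.2755),(.4386,-.341)):
    m=(abs(W[...,0]-x)<.045)&(abs(W[...,1]-y)<.02)&(W[...,2]>.02)&(W[...,2]<.06);P=W[m];print(rect(P[:,:2]),np.percentile(P[:,2],[50,95]))
workorder.close_job()
```

```text
[ 443.3 -275.1   30.2   54.6   87.9] [0.0332347  0.03842246]
[ 437.8 -339.9   30.5   60.1   88.2] [0.0332003  0.03900304]
the job is handed in; nothing more can be done
```

Both intake bottles rolled down to the stop, so I laid each in its own lane of the blue bin and handed the job in at about 29 s. I let each one go at the ramp's upper point, then took it by its two ends to move it.

- **Bottles in the bin:** the last depth check put them at about (0.443, -0.275) and (0.438, -0.340). Their tops were 38–39 mm above the table, so the axes are near 22 mm, under the 32 mm limit.
- **Ramp and gripper:** the last picture showed the ramp empty and the gripper clear of everything.
- **Stock tray bottles:** they looked unmoved in the last picture, but I did not measure them again.
- **Standing bottles:** the white bottle read within about 5 mm of its first position, which is within the network's error. The flat bottle was confirmed unmoved by the top camera only, because the network did not find it in the side picture.
- **Missed detection:** in the final pictures the bottle network reported only one of the two bottles in the bin. The picture and the depth data showed both.

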